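Present the turned ball on its tray over the carver's turntable

ROBOT

A 7-joint arm with a two-finger parallel gripper is mounted at the origin on the work surface. World frame = base frame: x ahead of the robot, y to its left, z up, the work surface at z = 0. Lengths are in m, angles in rad, forces in N, time in s.
With the tool pointing down it reaches from about 0.35 to 0.9 m from the base axis. Payload 8.1 kg.
Tool frame: the origin (TCP) lies between the finger pads; the fingertips stand 22 mm ahead of it and the grasp point (between the pads) lies 3 mm ahead of it (arm.tip_reach is the distance from the TCP to the fingertips, in m); z points along the fingers, y is the line along which they close (so a half turn about z gives the same grasp; the last joint's range is limited). The gripper opens to 92 mm and grips with 3 to 60 N. Pads are 19 mm wide; open, the fingers measure 130 mm over their backs; the gripper's body (75 mm by 190 mm) begins 47 mm behind the grasp point.
Start: joints at [1.172, 0.434, 0.025, 1.573, -0.012, 1.134, -0.075], TCP at [0.182, -0.598, 0.213] pointing down, gripper open.
Joint ranges: [-2.62, 2.62], [-0.44, 2.09], [-1.27, 1.32], [0.08, 2.57], [-1.32, 4.46], [0.12, 2], [-2.74, 2.74]. Speed limits (rad/s): [2.22, 2.22, 3.01, 3.01, 3.14, 3.14, 3.14].

INTERFACE

Orientations are given as a rotation vector (axis times angle).
In Python, from cell import telemetry, vision, job, arm gives the robot as it stands. The module is installed in compiled form; this text tells all that it offers.
- The arm moves only by the shell command python3 -m creep 'ROWS' [FORCE]. ROWS is text: rows parted by semicolons, each of 7 numbers parted by spaces: the finger opening in cm, from 0 to 9.18, then the shift along the tool's x, y, z in cm, then the turn, a rotation vector about the tool's x, y, z in degrees. A call has 1 to 5 rows; each row is the pose to reach, as a shift and turn from the pose commanded when the call began, along the tool's axes at that moment; what a row does not reach only later rows make up. A row lasts 1/8 s, in which the tool goes at most 62.5 mm and 10.7 degrees, less where a joint would pass 70% of its speed; a pose out of reach is approached as far as the arm can. A call with a gripper value outside its range is refused whole. The fingers move at their own pace and stop on an object; FORCE is the grip in N (left out, the last holds). Time passes only in rows, so rows that repeat a pose let the fingers close. It gives the time, the measured TCP pose, the force, the opening and the grip force at its end, in the units of the state.
- telemetry.observe(): the state, without advancing time (a new reading comes with each control period).
- vision.get_image(name): name is "side" or "top"; returns the picture (420x560x3 uint8, red, green, blue); there is no depth.
- vision.camera_info(name): a dict with "fov_y" (degrees; the focal length in pixels is half the picture's height over the tangent of half this angle, whatever the lens; pixels are square), "cx", "cy" (the principal point, pixels), "extrinsics" (4x4, takes a point from camera to world coordinates). Camera axes: x right, y down, z forward; pixel columns grow to the right and rows downward; lengths in m; the calibration is good to about 2 mm. A picture is of the moment at which its call begins. camera_info takes no time and is no camera call.
- job.sign_off(): hands the job in; it is judged then, once.
The state is a dict: "clock": time; "joints": joint angles; "dq": joint speeds; "joint_efforts": joint torques, N m; "position": TCP position; "ee_rot": TCP orientation; "force": force on the tool from outside, world axes, zero at the start; "ft_torque": the same for the moment, N m; "width": opening from 0.0 (shut) to 1.0 (fully open); "gripper_force": force on a finger pad.
Only numpy, scipy, OpenCV 4.12 (cv2) and the standard library are available. Lean on these libraries where they do the work, as an engineer would, in place of code of your own. Each camera call takes 0.05 s, during which the arm holds its last target. There are 200 camera calls.

TASK

One of the two wooden trays on the carving bench carries a loose turned ball, the other a cube. Take the tray with the ball by its upright grip, carry it so that the ball never leaves its pocket, and finish by holding the tray still and level, centred over the turntable with its underside about 10 cm above the turntable's top: keep holding it there, do not set it down. Leave the tray with the cube and the figure, mallet and block beside the work where they are.

Things in the scene. Friction and masses are not known exactly. Their poses are not given: they have to be found in the camera images.
- tray_a: Dark wooden tray with a pale grip, one of two alike, loose, any yaw, 0.2-0.3 kg. Board 184 (x) x 76 x 12 mm; in its middle an upright flat grip: 52 mm along x, 14 mm thick along y, its top 72 mm above the underside; balances under the grip. At each end, 58 mm from the middle, a round pocket: rim 3 mm high, 48 mm inside, 60 mm outside diameter. Origin: centre of the underside, z up.
- tray_b: The other tray, same in every size as tray_a. Origin: centre of the underside, x along the long side, z up.
- tray_a_pocket0 (a point): Centre of the pocket at the - x end of tray_a, at the height of the ball's centre (32 mm above the tray's underside, 20 mm above the pocket floor).
- tray_a_pocket1 (a point): Centre of the pocket at the + x end of tray_a, at the height of the ball's centre (32 mm above the tray's underside, 20 mm above the pocket floor).
- tray_b_pocket0 (a point): Centre of the pocket at the - x end of tray_b, at the height of the ball's centre (32 mm above the tray's underside, 20 mm above the pocket floor).
- tray_b_pocket1 (a point): Centre of the pocket at the + x end of tray_b, at the height of the ball's centre (32 mm above the tray's underside, 20 mm above the pocket floor).
- ball_center (a point): Centre of the loose turned pale wooden ball, 40 mm in diameter, 30 g. It starts in one pocket of one of the trays and can roll about 10 mm off the pocket's centre; it climbs over the rim when the tray tips beyond about 30 degrees or is jerked.
- cube: Loose 28 mm wooden cube, 20 g, in a pocket of the tray that does not carry the ball. Origin: centre of its underside.
- turntable: Fixed metal modelling turntable with a round aluminium top 140 mm in diameter, 56 mm high. Origin: centre of its foot, on the bench. It does not turn.
- turntable_top (a point): Centre of the turntable's top face, 56 mm above the bench, z up.
- figure: Carved seated bear, 52 mm wide, 76 mm tall. A bystander, loose on the bench; origin at the centre of its underside.
- mallet: Dark wooden carver's mallet standing on its head, up to 68 mm in diameter, 185 mm tall. A bystander, loose on the bench; origin at the centre of its underside.
- blank: Wooden block, 60 x 60 x 75 mm tall. A bystander, loose on the bench; origin at the centre of its underside.
There are look-alikes about, which are no part of the job. Leave any pink or red look-alike of the tray_a alone.

How it is judged:
By the outcome, as a careful person would: the job done as asked, in the order asked, and still so for the second after the job is handed in, while the arm keeps its last pose, push and grip.
It also fails if it takes over 45 s, if anything falls off the work surface, if the arm or the gripper's body presses on something with over 40 N, if the wrist force passes 120 N, or if a joint passes its speed limit or range.

## Working session

There is one attempt and no reset: what is moved stays moved. The work goes in short steps, Python scripts to look and compute and a shell command to move; the robot and the scene stay as the last step left them, time stands still between calls to the robot, and variables do not carry over. Pictures are saved under pics/ and viewed, at most 10 in all, crops included, and the job is handed in when it is done.

```bash
mkdir -p pics
python3 - <<'E'
from cell import telemetry, vision, job, arm
import cv2
for n in("top","side"):
    im=vision.get_image(n); cv2.imwrite(f"pics/{n}0.png",im[:,:,::-1]); print(vision.camera_info(n))
print(telemetry.observe(),arm.tip_reach)
E
```

```text
{'fov_y': 46.38321529486156, 'cx': 276.9213726640795, 'cy': 207.83673672506376, 'extrinsics': array([[-0.01216278, -0.99458076,  0.10325299,  0.3307929 ],
       [-0.99991888,  0.01170713, -0.00501783,  0.05806569],
       [ 0.00378184, -0.10330564, -0.99464247,  1.6378002 ],
       [ 0.        ,  0.        ,  0.        ,  1.        ]])}
{'fov_y': 55.537850717902955, 'cx': 283.75071754969133, 'cy': 206.70134794520945, 'extrinsics': array([[-0.80594479, -0.41898495,  0.41821598,  0.09071823],
       [-0.59177511,  0.5511404 , -0.58825715,  0.6086736 ],
       [ 0.01597517, -0.72159259, -0.6921336 ,  0.71990694],
       [ 0.        ,  0.        ,  0.        ,  1.        ]])}
{'clock': 0.1, 'joints': array([ 1.17240475,  0.43513786,  0.02493423,  1.57400041, -0.0116002 ,
        1.13400539, -0.07506357]), 'dq': array([ 0.0004849 , -0.00246197,  0.00079315, -0.00222528,  0.00126383,
        0.00077629,  0.00212562]), 'joint_efforts': array([ 3.16203630e-03, -6.69131899e+01,  9.87872109e-01, -3.15147829e+01,
       -6.05272455e-02,  3.73633672e-02, -6.74642848e-06]), 'position': array([ 0.18201567, -0.59740772,  0.21193481]), 'ee_rot': array([-3.10594099e+00, -4.62738634e-01,  4.96845803e-04]), 'force': array([-0.11984497,  0.82278134, -0.16252858]), 'ft_torque': array([ 0.0068283 , -0.0453233 ,  0.04464252]), 'gripper_force': 0.0, 'width': 1.0012111064728055} 0.022
```

View pics/top0.png

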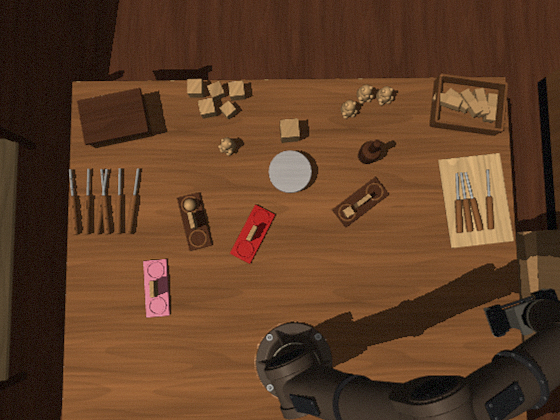

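View pics/side0.png

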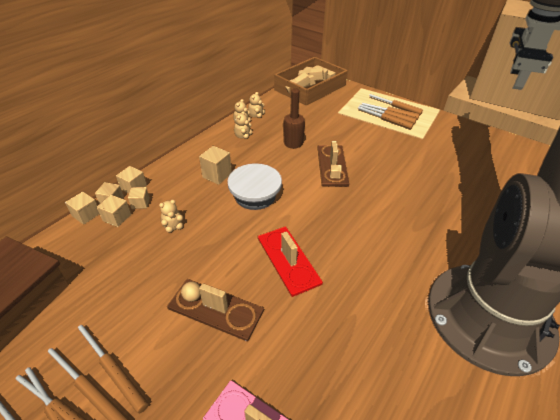

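The top view shows the ball tray at about (195,221) with its ball at (190,205). The turntable is at (291,171), the cube tray at (360,202), and the red and pink look-alikes at (254,234) and (156,288). Next I'll measure the tray and turntable in an enlarged crop.

```bash
cat > h.py <<'E'
import numpy as np, cv2
from cell import vision
def ray(n,u,v):
    c=vision.camera_info(n); f=210/np.tan(np.radians(c["fov_y"]/2)); E=c["extrinsics"]
    return E[:3,3],E[:3,:3]@np.array([(u-c["cx"])/f,(v-c["cy"])/f,1])
def at(n,u,v,z):
    o,d=ray(n,u,v); return o+d*(z-o[2])/d[2]
def tri(a,b):
    (o,d),(p,e)=ray("top",*a),ray("side",*b); s=np.linalg.lstsq(np.c_[d,-e],p-o,rcond=None)[0]
    A,B=o+s[0]*d,p+s[1]*e; return (A+B)/2,np.linalg.norm(A-B)
def proj(n,P):
    c=vision.camera_info(n); f=210/np.tan(np.radians(c["fov_y"]/2)); E=c["extrinsics"]
    q=E[:3,:3].T@(np.array(P)-E[:3,3]); return q[0]/q[2]*f+c["cx"],q[1]/q[2]*f+c["cy"]
E
python3 - <<'E'
import cv2
a=cv2.imread("pics/top0.png")[180:260,160:320]; b=cv2.imread("pics/side0.png")[260:350,150:310]
b=cv2.resize(b,(800,450),interpolation=2)[:]
a=cv2.resize(a,(800,400),interpolation=2)
cv2.imwrite("pics/c_top.png",a); cv2.imwrite("pics/c_side.png",b)
from h import *
for n,box in(("top",(255,140,70,60)),("side",(215,155,80,60))):
    im=cv2.imread(f"pics/{n}0.png"); x,y,w,h=box; r=im[y:y+h,x:x+w]
    hsv=cv2.cvtColor(r,cv2.COLOR_BGR2HSV); m=((hsv[...,1]<60)&(hsv[...,2]>100)).astype('uint8')
    c=max(cv2.findContours(m,0,2)[0],key=cv2.contourArea); e=cv2.fitEllipse(c); u=(e[0][0]+x,e[0][1]+y); print(n,u,e[1],at(n,*u,.056))
E
```

```text
top (289.5956153869629, 171.1013946533203) (41.57443618774414, 42.02027130126953) [0.61528092 0.00717152 0.056     ]
side (253.99710845947266, 182.23602676391602) (37.6713981628418, 53.5407600402832) [0.60629183 0.0175366  0.056     ]
```

View pics/c_top.png

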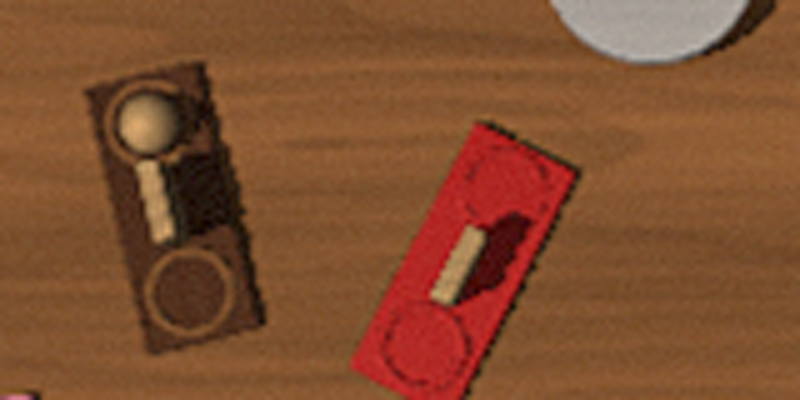

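View pics/c_side.png

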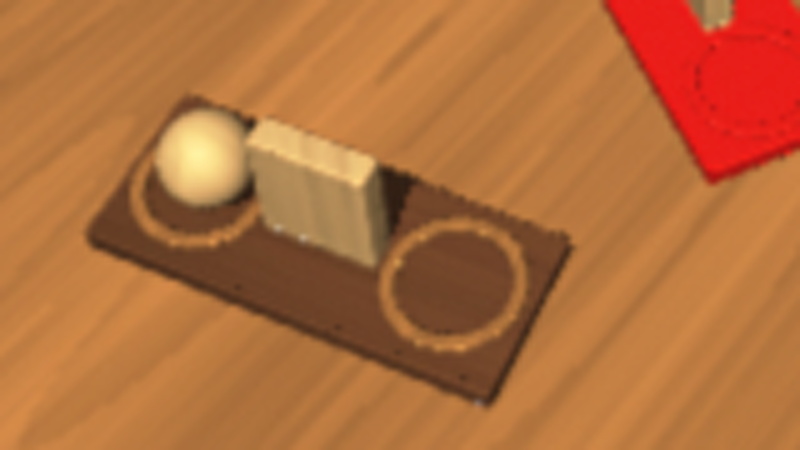

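The crops show the ball tray's four board corners clearly in both views, with the ball in its far pocket. I'll cross-check the two cameras using those corners and the turntable's outline.

Run:
```python
from h import *
g=lambda p,x,y:((p[0]+.5)/5-.5+x,(p[1]+.5)/5-.5+y)
T=[g(p,160,180) for p in((85,90),(205,62),(265,325),(152,355))]
S=[g(p,150,260) for p in((88,235),(190,95),(570,240),(490,398))]
for n,L in(("top",T),("side",[S[0],S[1],S[2],S[3]])):
    P=np.array([at(n,*p,.012) for p in L]); c=P.mean(0)
    print(n,P[:,:2].round(4).tolist(),c.round(4),[round(np.linalg.norm(P[i]-P[(i+1)%4]),4) for i in range(4)])
    ax=(P[0]+P[1]-P[2]-P[3]); print("yaw",np.degrees(np.arctan2(ax[1],ax[0])))
# grip top
G=[g(p,160,180) for p in((137,163),(157,160),(175,240),(155,244))]
P=np.array([at("top",*p,.072) for p in G]);print("griptop",P.mean(0)); 
G2=[g(p,150,260) for p in((247,145),(265,118),(382,160),(362,185))]
P=np.array([at("side",*p,.072) for p in G2]);print("griptop side",P.mean(0))
# grip ball
print("ball",tri(g((149,123),160,180),g((205,158),150,260)))
# turntable refit
for n,(x,y,w,h) in(("top",(255,140,70,60)),("side",(215,155,80,60))):
    im=cv2.imread(f"pics/{n}0.png"); r=cv2.resize(im[y:y+h,x:x+w],None,fx=5,fy=5,interpolation=2)
    hsv=cv2.cvtColor(r,cv2.COLOR_BGR2HSV); m=((hsv[...,1]<75)&(hsv[...,2]>100)).astype('uint8')
    c=max(cv2.findContours(m,0,2)[0],key=cv2.contourArea); e=cv2.fitEllipse(cv2.convexHull(c)); u=g(e[0],x,y); print(n,u,np.array(e[1])/5,at(n,*u,.056), cv2.boundingRect(c))
    cv2.drawContours(r,[c],-1,(0,0,255),1); cv2.imwrite(f"pics/tt_{n}.png",r)
a=[cv2.imread(f"pics/tt_{n}.png") for n in("top","side")]
cv2.imwrite("pics/tt.png",np.hstack([a[0],a[1]]))
```

```text
top [[0.5379, 0.3844], [0.5558, 0.3044], [0.3798, 0.2641], [0.361, 0.3386]] [0.4586 0.3229 0.012 ] [np.float64(0.082), np.float64(0.1805), np.float64(0.0769), np.float64(0.1827)]
yaw 13.718950489899322
side [[0.5334, 0.385], [0.5509, 0.312], [0.3761, 0.2699], [0.3578, 0.3421]] [0.4545 0.3272 0.012 ] [np.float64(0.0751), np.float64(0.1798), np.float64(0.0744), np.float64(0.1808)]
yaw 13.630245164221513
griptop [0.45764238 0.3263321  0.072     ]
griptop side [0.45474701 0.32731481 0.072     ]
ball (array([0.51260113, 0.33799513, 0.0293778 ]), np.float64(0.0016372423833808502))
top (289.5548492431641, 171.19374389648436) [42.50793152 42.94213257] [0.61497647 0.00730937 0.056     ] (68, 52, 216, 213)
side (254.1226013183594, 182.20277404785156) [38.83602295 54.62251587] [0.60611993 0.01723972 0.056     ] (64, 43, 270, 193)
```

View pics/tt.png

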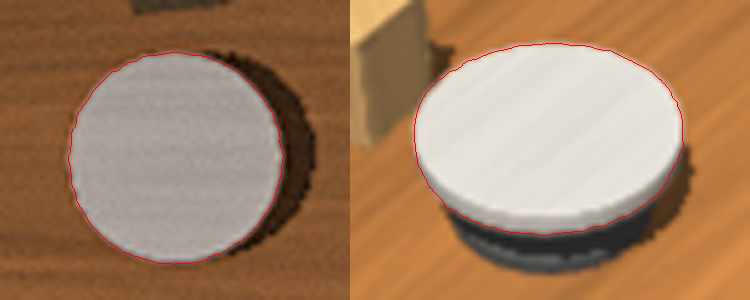

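The turntable outline fits well, though the side view includes a little of the rim. Averaging both views gives a turntable centre of about (0.612, 0.010) and a grip centre of about (0.456, 0.326) at yaw 13.7°.

```bash
cat > to.py <<'E'
import sys,numpy as np
from scipy.spatial.transform import Rotation as R
from cell import telemetry
s=telemetry.observe(); t=np.array(sys.argv[1:4],float); yaw=float(sys.argv[4])
A=R.from_rotvec(s["ee_rot"]); p=s["position"]
B=R.from_matrix(R.from_euler("z",yaw,degrees=True).as_matrix()@np.diag([1,-1,-1]))
print("shift cm",(A.inv().apply(t-p)*100).round(2),"turn",np.degrees((A.inv()*B).as_rotvec()).round(2),"pos",p.round(4),"t",s["clock"],"F",s["force"].round(1),"w",s["width"],s["gripper_force"])
E
python3 to.py 0.45 -0.2 0.30 13.7
python3 -c "
from h import *
for n,p in(('mallet',(368,153)),('blank',(290,129)),('red',(254,234))): print(n,at('top',*p,.05))"
```

```text
shift cm [ 37.22 -30.22  -8.77] turn [-0.08  0.01  3.25] pos [ 0.182  -0.5974  0.2119] t 0.1 F [-0.1  0.8 -0.2] w 1.0012111064728055 0.0
mallet [ 0.67386464 -0.25246057  0.05      ]
blank [0.75763814 0.00354272 0.05      ]
red [0.41132241 0.12531175 0.05      ]
```

```bash
python3 -m creep '9.18 2 -1.6 -2 0 0 1; 9.18 6 -5 -4.5 0 0 3.25; 9.18 10 -8.5 -7 0 0 3.25; 9.18 14.5 -12 -8.8 0 0 3.25; 9.18 19 -15.5 -8.8 0 0 3.25'
python3 to.py 0.45 -0.2 0.30 13.7
```

```text
clock: 0.72
position: [0.32, -0.3931, 0.302]
ee_rot: [3.117, 0.374, 0.002]
force: [0.6, -0.2, -0.8]
width: 1.0
gripper_force: 0.0
shift cm [ 17.2  -15.69   0.19] turn [ 0.13 -0.07 -0.02] pos [ 0.32   -0.3931  0.302 ] t 0.725 F [ 0.6 -0.2 -0.8] w 1.0004398219898525 0.0
```

```bash
python3 -m creep '9.18 4.3 -3.9 0 0 0 0; 9.18 8.6 -7.8 0 0 0 0; 9.18 13 -11.8 0 0 0 0; 9.18 16 -15 0 0 0 0; 9.18 16.5 -16 0 0 0 0'
python3 to.py 0.456 0.3265 0.25 13.7
```

```text
clock: 1.35
position: [0.4424, -0.1966, 0.3004]
ee_rot: [-3.117, -0.382, -0.0]
force: [0.1, -0.2, -0.4]
width: 1.002
gripper_force: 0.0
shift cm [ 13.96 -50.42   5.09] turn [-0.06 -0.01  0.28] pos [ 0.4424 -0.1966  0.3004] t 1.35 F [ 0.1 -0.2 -0.4] w 1.0016389546773015 0.0
```

```bash
python3 -m creep '9.18 1.4 -5 0 0 0 0; 9.18 2.9 -10.5 0 0 0 0; 9.18 4.5 -16 0 0 0 0; 9.18 6 -21.5 0 0 0 0; 9.18 7.5 -27 0 0 0 0'
python3 -m creep '9.18 1.5 -5.5 0 0 0 0; 9.18 3 -11 1 0 0 0; 9.18 4.5 -16.5 2.5 0 0 0; 9.18 6 -21 4 0 0 0; 9.18 6.4 -23 5 0 0 0'
python3 -m creep '9.18 0 0 0 0 0 0; 9.18 0 0 0 0 0 0'
python3 to.py 0.456 0.3265 0.12 13.7
python3 - <<'E'
from h import *
im=vision.get_image("top")[:,:,::-1]; s=vision.get_image("side")[:,:,::-1]
cv2.imwrite("pics/a.png",np.hstack([cv2.resize(im[150:290,130:270],(400,400)),cv2.resize(s[200:360,130:290],(400,400))]))
E
```

```text
clock: 1.98
position: [0.4499, 0.0808, 0.3006]
ee_rot: [3.119, 0.371, 0.0]
force: [0.6, 0.3, 0.8]
width: 1.0
gripper_force: 0.0
clock: 2.6
position: [0.4576, 0.3206, 0.2493]
ee_rot: [3.119, 0.377, -0.002]
force: [-0.1, -0.5, 0.2]
width: 0.998
gripper_force: 0.0
clock: 2.85
position: [0.4586, 0.3173, 0.2506]
ee_rot: [3.118, 0.372, 0.0]
force: [0.5, 0.2, -1.0]
width: 0.997
gripper_force: 0.0
shift cm [-0.03 -0.97 13.06] turn [ 0.07  0.01 -0.1 ] pos [0.4586 0.3173 0.2506] t 2.85 F [ 0.5  0.2 -1. ] w 0.9972467218236886 0.0
```

View pics/a.png

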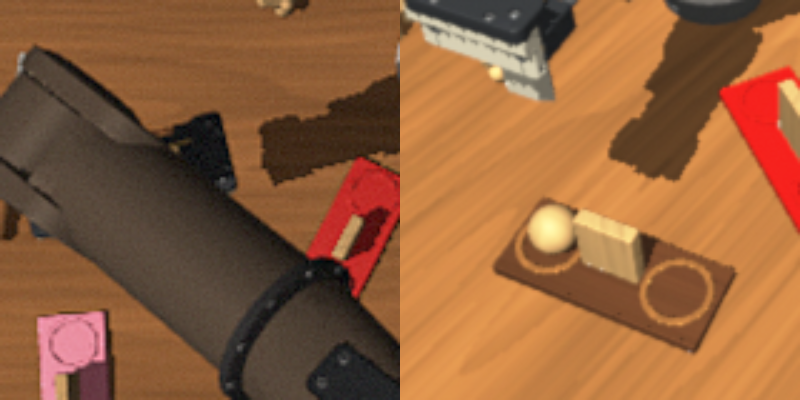

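The side view shows the fingers above the tray, still undisturbed, with the ball in its pocket. I'll correct sideways by 1 cm and come down to just above the grip.

```bash
python3 -m creep '9.18 0 -1 2 0 0 0; 9.18 0 -1 6 0 0 0; 9.18 0 -1 10.5 0 0 0; 9.18 0 -1 13 0 0 0; 9.18 0 -1 13 0 0 0'
python3 to.py 0.456 0.3265 0.05 13.7
python3 - <<'E'
from h import *
s=vision.get_image("side")[:,:,::-1]
cv2.imwrite("pics/b.png",cv2.resize(s[200:360,110:310],(800,600)))
E
```

```text
clock: 3.58
position: [0.4553, 0.3267, 0.1195]
ee_rot: [3.117, 0.372, -0.004]
force: [0.8, -0.4, -0.1]
width: 1.0
gripper_force: 0.0
shift cm [0.09 0.02 6.95] turn [ 0.11  0.15 -0.09] pos [0.4553 0.3267 0.1195] t 3.575 F [ 0.8 -0.4 -0.1] w 0.9999590303874549 0.0
```

View pics/b.png

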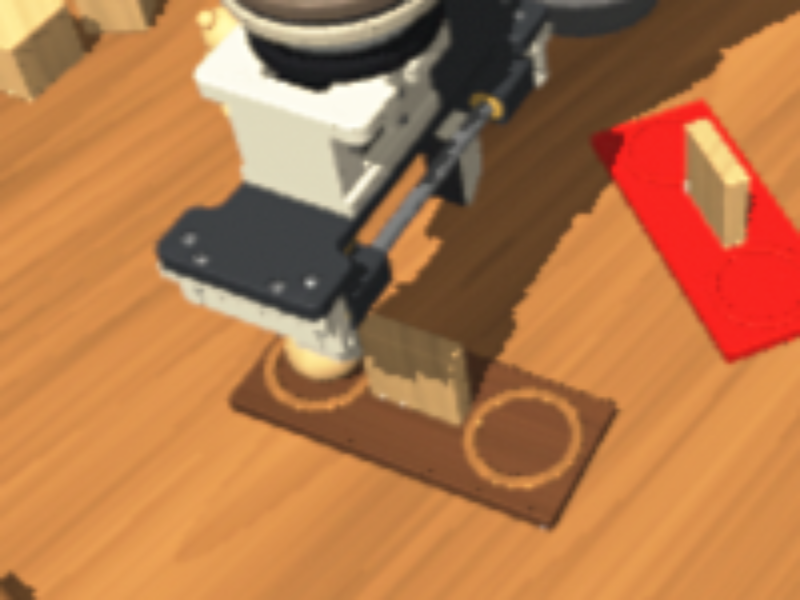

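The nearer fingertip ends at crop (345,358), about full-frame (196,295), in front of the grip. I'll check that against the predicted projection.

```bash
python3 -c "
from h import *
for d in(.046,.065):
  for e in(-.0095,.0095):
    x,y=proj('side',(.4553-.237*d+.972*e,.3267+.972*d+.237*e,.0975)); print(((x-110)*4,(y-200)*3.75))"
```

```text
(np.float64(370.0096961208501), np.float64(386.2129111468913))
(np.float64(333.45842605398025), np.float64(372.7652065277873))
(np.float64(347.5513377263527), np.float64(418.4286440196417))
(np.float64(310.5030003036427), np.float64(404.50795281426934))
```

Both fingers appear about 7 px higher than I predicted. That offset is harmless for straddling, since there are 39 mm of clearance on each side. I'll descend partway and look closely before closing.

```bash
python3 -m creep '9.18 0 0 1.5 0 0 0; 9.18 0 0 3 0 0 0; 9.18 0 0 4.5 0 0 0; 9.18 0 0 6 0 0 0; 9.18 0 0 6 0 0 0'
python3 to.py 0.456 0.3265 0.048 13.7
python3 - <<'E'
from h import *
s=vision.get_image("side")[:,:,::-1]
r=np.clip(cv2.resize(s[230:350,150:310],(800,600),interpolation=2)*1.4,0,255).astype('uint8').copy()
p=telemetry=__import__('cell').telemetry.observe()["position"]
for d in(.046,-.046):
  for e in(-.0095,.0095):
    x,y=proj('side',(p[0]-.237*d+.972*e,p[1]+.972*d+.237*e,p[2]-.022)); cv2.circle(r,(int((x-150)*5),int((y-230)*5)),3,(0,255,0),-1)
cv2.imwrite("pics/d.png",r)
E
```

```text
clock: 4.25
position: [0.4547, 0.328, 0.0591]
ee_rot: [3.118, 0.375, -0.004]
force: [-0.3, -0.1, 0.2]
width: 0.996
gripper_force: 0.0
shift cm [0.09 0.18 1.11] turn [0.06 0.14 0.01] pos [0.4547 0.328  0.0591] t 4.25 F [-0.3 -0.1  0.2] w 0.996323234992137 0.0
```

View pics/d.png

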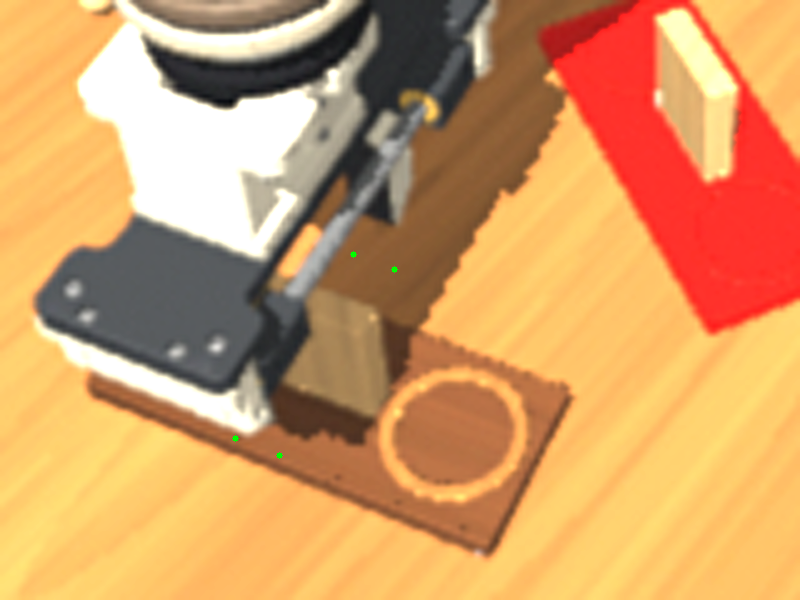

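The fingers straddle the grip: the near tip is at crop (265,432) and the far one at (400,222). I'll go down 9 mm, close to 5 cm without contact, and check the gaps.

```bash
python3 -m creep '9.18 0 0 0.3 0 0 0; 7.5 0 0.15 0.6 0 0 0; 6 0 0.15 0.9 0 0 0; 5 0 0.15 0.9 0 0 0; 5 0 0.15 0.9 0 0 0' 35
python3 to.py 0.456 0.3265 0.048 13.7
python3 - <<'E'
from h import *
s=vision.get_image("side")[:,:,::-1]
r=np.clip(cv2.resize(s[250:340,170:290],(800,600),interpolation=2)*1.4,0,255).astype('uint8').copy()
p=__import__('cell').telemetry.observe()["position"]
for d in(.025,-.025):
  for e in(-.0095,.0095):
    x,y=proj('side',(p[0]-.237*d+.972*e,p[1]+.972*d+.237*e,p[2]-.022)); cv2.circle(r,(int((x-170)*6.667),int((y-250)*6.667)),3,(0,255,0),-1)
cv2.imwrite("pics/e.png",r)
E
```

```text
clock: 4.92
position: [0.4559, 0.3273, 0.0517]
ee_rot: [-3.119, -0.374, -0.0]
force: [-1.0, 0.4, 0.1]
width: 0.615
gripper_force: 0.0
shift cm [-0.01  0.08  0.37] turn [-0.   -0.   -0.01] pos [0.4559 0.3273 0.0517] t 4.925 F [-1.   0.4  0.1] w 0.6146106875882997 0.0
```

View pics/e.png

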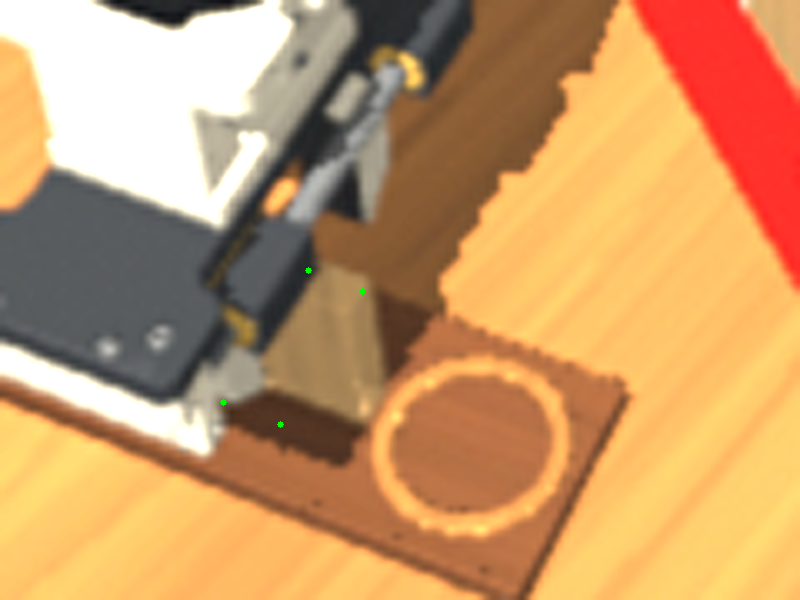

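The near finger at crop (250,370) stands just in front of the grip and the far finger at (370,215) just behind it. I'll close in stages, tracking the board in the image to check that it isn't pushed sideways.

```bash
cat > trk.py <<'E'
from h import *
import sys
from cell import telemetry
s=vision.get_image("side").astype(np.float32).mean(2)[300:342,222:266]
if len(sys.argv)>1: np.save("ref.npy",s)
r=np.load("ref.npy"); t=telemetry.observe()
print("px shift",cv2.phaseCorrelate(r,s,cv2.createHanningWindow(r.shape[::-1],cv2.CV_32F)),"F",t["force"].round(1),"w mm",t["width"]*91.8,t["gripper_force"])
E
python3 trk.py ref
python3 -m creep '5 0 0 0 0 0 0; 4 0 0 0 0 0 0; 4 0 0 0 0 0 0' | tail -2; python3 trk.py
python3 -m creep '3.5 0 0 0 0 0 0; 3 0 0 0 0 0 0; 3 0 0 0 0 0 0' | tail -2; python3 trk.py
```

```text
px shift ((0.5, 0.5), 1.0) F [-0.5 -0.4  0.1] w mm 51.00406276588928 0.0
width: 0.443
gripper_force: 0.0
px shift ((0.5193487943402921, 0.5013800273675777), 1.0022481480351202) F [ 1.4 -0.4 -0.3] w mm 40.1263241585614 0.0
width: 0.327
gripper_force: 0.0
px shift ((0.5505738084678704, 0.532917482461972), 0.9948512666019392) F [-0.4  0.1  0.8] w mm 30.281118501866352 0.0
```

The board didn't move with 30 mm between the fingers, so the tool is well centred. Now closing fully.

```bash
python3 to.py 0.456 0.3265 0.048 13.7
python3 -m creep '2.4 0 0 0.3 0 0 0; 2 0 0 0.3 0 0 0; 1.7 0 0 0.3 0 0 0; 1.5 0 0 0.3 0 0 0; 1.3 0 0 0.3 0 0 0' 10 | tail -3; python3 trk.py
python3 -m creep '1 0 0 0 0 0 0; 0.5 0 0 0 0 0 0; 0 0 0 0 0 0 0; 0 0 0 0 0 0 0; 0 0 0 0 0 0 0' 35; python3 trk.py
```

```text
shift cm [-0.    0.07  0.36] turn [ 0.    0.   -0.01] pos [0.4558 0.3272 0.0516] t 5.875 F [-0.4  0.1  0.8] w 0.3298596786695681 0.0
force: [-0.2, -0.2, -1.3]
width: 0.151
gripper_force: 10.0
px shift ((0.25590560557677833, 1.5694786777787257), 1.0263557419953522) F [ 0.2 -0.6 -1.3] w mm 14.04926659391399 9.999700784683228
clock: 7.18
position: [0.4558, 0.3272, 0.0486]
ee_rot: [3.119, 0.375, -0.0]
force: [0.9, -0.2, -2.4]
width: 0.147
gripper_force: 35.0
px shift ((0.16703786633635787, 1.729934718741216), 1.0346544948624976) F [ 0.6  0.3 -2.7] w mm 13.442955174192743 34.99939799308777
```

Gripped at about 14 mm with 35 N, and the tray shifted only about 3 mm. Lifting gently.

```bash
python3 -m creep '0 0 0 -0.15 0 0 0; 0 0 0 -0.5 0 0 0; 0 0 0 -1 0 0 0; 0 0 0 -1.6 0 0 0; 0 0 0 -2.3 0 0 0' | tail -3
python3 -m creep '0 0 0 -0.8 0 0 0; 0 0 0 -1.6 0 0 0; 0 0 0 -2.5 0 0 0; 0 0 0 -3.4 0 0 0; 0 0 0 -4.3 0 0 0'| tail -3
python3 -m creep '0 0 0 -0.9 0 0 0; 0 0 0 -1.8 0 0 0; 0 0 0 -2.7 0 0 0; 0 0 0 -3.6 0 0 0; 0 0 0 -4.5 0 0 0'| tail -3
python3 -m creep '0 0 0 -0.9 0 0 0; 0 0 0 -1.8 0 0 0; 0 0 0 -2.7 0 0 0; 0 0 0 -3.4 0 0 0; 0 0 0 -4 0 0 0'| tail -3
python3 -m creep '0 0 0 -0.4 0 0 0; 0 0 0 -0.6 0 0 0; 0 0 0 -0.7 0 0 0; 0 0 0 -0.7 0 0 0; 0 0 0 -0.7 0 0 0'
python3 to.py 0.612 0.010 0.206 13.7
python3 - <<'E'
from h import *
s=vision.get_image("side")[:,:,::-1]; t=vision.get_image("top")[:,:,::-1]
cv2.imwrite("pics/f.png",np.hstack([cv2.resize(t[140:290,130:330],(400,300)),cv2.resize(s[150:330,90:330],(400,300))]))
E
```

```text
force: [-0.4, -0.1, -2.4]
width: 0.145
gripper_force: 35.0
force: [0.3, -0.1, -2.5]
width: 0.153
gripper_force: 35.0
force: [-0.1, -0.6, -3.0]
width: 0.143
gripper_force: 35.0
force: [-0.7, -0.1, -2.1]
width: 0.149
gripper_force: 35.0
clock: 10.35
position: [0.4558, 0.3271, 0.2064]
ee_rot: [3.119, 0.375, -0.0]
force: [-0.8, 0.5, -2.4]
width: 0.146
gripper_force: 35.0
shift cm [ 7.67 34.51  0.05] turn [ 0.01  0.02 -0.01] pos [0.4558 0.3271 0.2064] t 10.35 F [-0.8  0.5 -2.4] w 0.1458225491109095 34.99930143356323
```

View pics/f.png

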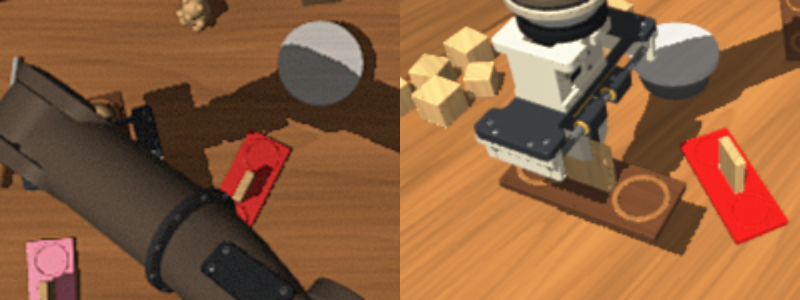

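The tray is up off the bench and level in the side view, at about (590,195). I'll carry it across with gentle ramps.

```bash
python3 -m creep '0 0.03 0.15 0 0 0 0; 0 0.11 0.5 0 0 0 0; 0 0.22 1 0 0 0 0; 0 0.38 1.7 0 0 0 0; 0 0.56 2.5 0 0 0 0' | tail -3
python3 -m creep '0 0.22 1 0 0 0 0; 0 0.47 2.1 0 0 0 0; 0 0.73 3.3 0 0 0 0; 0 1 4.5 0 0 0 0; 0 1.27 5.7 0 0 0 0'| tail -3
python3 -m creep '0 0.27 1.2 0 0 0 0; 0 0.53 2.4 0 0 0 0; 0 0.8 3.6 0 0 0 0; 0 1.07 4.8 0 0 0 0; 0 1.33 6 0 0 0 0'| tail -3
python3 -m creep '0 0.27 1.2 0 0 0 0; 0 0.53 2.4 0 0 0 0; 0 0.8 3.6 0 0 0 0; 0 1.07 4.8 0 0 0 0; 0 1.33 6 0 0 0 0'
python3 to.py 0.612 0.010 0.205 13.7
```

```text
force: [0.4, -0.5, -2.7]
width: 0.147
gripper_force: 35.0
force: [-0.1, 0.2, -2.8]
width: 0.145
gripper_force: 35.0
force: [0.2, -0.3, -3.0]
width: 0.145
gripper_force: 35.0
clock: 12.95
position: [0.5477, 0.1409, 0.2066]
ee_rot: [3.119, 0.374, -0.0]
force: [-0.4, 0.1, -2.2]
width: 0.149
gripper_force: 35.0
shift cm [ 3.15 14.24  0.16] turn [ 0.    0.   -0.01] pos [0.5477 0.1409 0.2066] t 12.95 F [-0.4  0.1 -2.2] w 0.148536428458526 34.99956786632538
```

```bash
python3 -m creep '0 0.27 1.2 0 0 0 0; 0 0.53 2.4 0 0 0 0; 0 0.8 3.6 0 0 0 0; 0 1.07 4.8 0 0 0 0; 0 1.33 6 0 0 0 0'| tail -3
python3 -m creep '0 0.27 1.2 0 0 0 0; 0 0.53 2.4 0 0 0 0; 0 0.78 3.5 0 0 0 0; 0 1 4.5 0.05 0 0 0; 0 1.2 5.4 0.1 0 0 0'| tail -3
python3 -m creep '0 0.17 0.8 0 0 0 0; 0 0.32 1.4 0 0 0 0; 0 0.44 2 0 0 0 0; 0 0.53 2.4 0 0 0 0; 0 0.6 2.7 0 0 0 0'| tail -3
python3 -m creep '0 0.02 0.1 0 0 0 0; 0 0.02 0.1 0 0 0 0; 0 0.02 0.1 0 0 0 0; 0 0.02 0.1 0 0 0 0'
python3 to.py 0.612 0.010 0.205 13.7
python3 - <<'E'
from h import *
from cell import telemetry
for n in("top","side"):
    im=vision.get_image(n)[:,:,::-1].copy(); cv2.imwrite(f"pics/end_{n}.png",im)
p=telemetry.observe()["position"]
y=np.radians(13.7);X=np.array([np.cos(y),np.sin(y),0]);Y=np.array([-np.sin(y),np.cos(y),0]);c=np.array([p[0],p[1],.156])
# predicted projections, side
for nm,a,b,z in(("corner-x+y",-.092,.038,.012),("corner-x-y",-.092,-.038,.012),("corner+x+y",.092,.038,.012),("corner+x-y",.092,-.038,.012),("ball",.058,0,.032),("p-",-.058,0,.012)):
    q=c+a*X+b*Y+[0,0,z]; print(nm,np.round(proj("side",q),1),np.round(proj("top",q),1))
E
```

```text
force: [0.2, -0.2, -2.8]
width: 0.152
gripper_force: 35.0
force: [0.8, 0.6, -2.2]
width: 0.148
gripper_force: 35.0
force: [0.1, 0.4, -3.3]
width: 0.141
gripper_force: 35.0
clock: 15.32
position: [0.6115, 0.0112, 0.2056]
ee_rot: [3.119, 0.375, -0.0]
force: [0.5, 0.7, -2.7]
width: 0.145
gripper_force: 35.0
shift cm [0.02 0.13 0.06] turn [0. 0. 0.] pos [0.6115 0.0112 0.2056] t 15.325 F [ 0.5  0.7 -2.7] w 0.14506870375439587 34.99929964542389
corner-x+y [281.7 162.6] [284.9 197.9]
corner-x-y [294.  144.7] [309.2 191.8]
corner+x+y [210.5 143.5] [269.8 140.1]
corner+x-y [225.9 127.5] [293.8 134.1]
ball [230.1 131.5] [284.7 146.2]
p- [274.6 149.9] [294.2 184.1]
```

Holding over the turntable. Next I'll check the tray's corners, its tilt and the ball numerically.

Run:
```python
from h import *
for n,(x,y,w,h) in(("side",(195,105,110,75)),("top",(255,120,70,90))):
    im=cv2.imread(f"pics/end_{n}.png")[y:y+h,x:x+w]; hsv=cv2.cvtColor(im,cv2.COLOR_BGR2HSV)
    H,S,V=cv2.split(hsv)
    m=((H<16)&(S>80)&(V>45)&(V<130)).astype('uint8')
    ball=((H>10)&(H<24)&(S>70)&(V>170)).astype('uint8')
    print(n)
    ch=np.full(m.shape,'.'); ch[m>0]='#'; ch[ball>0]='o'; ch[(S<70)&(V>90)]='w'; ch[(S<90)&(V<=90)]='g'
    print("\n".join("".join(r) for r in ch[::2]))
```

```text
side
..................wwwwwwwggggggggggggggggggggggggggggggggwww...gggg..oooooooooooooooooooooooooo.########oooooo
..................owwwwwwwwwwwwwwggggggggggggggggggggggwwwwg.o.gg....oooooooooooooooooooooooooo.########oooooo
.....................wwwwwwwwwwwwwwwwwwwwggggggggggggwgggggg..ggg......oooooooooooooooooooooooo.########oooooo
.....................wwwggwwwwwwwwwwwwwwwwwwwwwwwwwwwwgggwgggggww...ooooooooooooooooooooooooooo.########oooooo
.....................wwwwwwwwwwwwwwwwwwwwwwwwwwwwwwwwwwwwwggggwwwo.....ooooooooooooooooooooooo.#########oooooo
.....................wwwwwwwwwwwwwwwwwwwwwwwwwwwwwwwwwwwwwwgggwwwo..oooooooooooooooooooooo.################.oo
.........................owwwwwwwwwwwwwwwwwwwwwwggwwwwwwwwwgggwww.#.ooooooooooooooooooooo.##################.o
.........................##.ooooooowwwwwwwwwwwwwwwwwwwwwwwwgggww.oooooooooooooo.##############################
.....................###.ooooooooooooooo.owwwwwwwwwwwwwwwwwgggww.ooooooooooo.#################################
..................###oooooooooooooooooooo......wwwwwwwwwwww......oooooooooo.####################
[... 5621 characters left out ...]
..............##www####..#######g.g#gggggggggg#ggggggg.gg#ggg
...........................#########....##gg#gg.gggggggggg#g#.g#g#gggg
............................###############g#ggggggggggggggggggggggggg
.............................#######......##gg#gggggggggggggg#ggg#ggg#
...........................................#gg#gggggg#gg.###g#gg#gggg.
............................................#gg##.#ggg#ggggg#.gggggggg
.............................................#gggggg##ggg#gggg#ggggg.#
.#.#........................................o.#ggggggg.ggg.#gggggg#ggg
....#..........................................#gg##ggg.ggggggggggggg#
...............................................#ggg.g#gggggg#ggggg#g.g
```

The corners match a level, centred tray to within about 3 px, and the ball's outline sits in its pocket. The underside is about 0.157 m above the bench, so about 10 cm above the turntable's top. Handing in.

```bash
python3 -c "
from cell import telemetry,job
s=telemetry.observe(); print(s['clock'],abs(s['dq']).max(),s['force']); print(job.sign_off())"
```

```text
15.425 0.00229275783174935 [ 0.94005601  0.75100711 -1.9665577 ]
the job is handed in; nothing more can be done
None
```

I handed the job in at 15.4 s with the ball tray held still and level over the turntable, its underside about 10 cm above the top and the ball in its pocket by my image check; the sign-off returned no verdict.

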